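# Close the crank clamp on a model gearbox

### The job

Close the long bench clamp on the white model gearbox that sits against its fixed jaw: lift the clamp's folding crank handle from where it lies across the handwheel until it stands fully upright and clicks into its catch, and only then turn the wheel clockwise (seen from above) until the moving jaw is right up against the gearbox. Leave the crank standing upright and let go; do not turn the other handwheel, the one with the fixed upright peg.

Things in the scene. Friction and masses are not known exactly. Their poses are not given: they have to be found in the camera images.
- clamp: Bench clamp fixed to the table: plate 130 x 320 mm, grey housing, aluminium handwheel 144 mm across on top (face 94 mm above the table). Origin on the table under the wheel's vertical axis; jaws (68 mm high) and gearbox lie along its +y. The crank's hinge pin is tangential, 62 mm from the axis, 124 mm up; wheel parked, it lies at -60 degrees from the clamp's +x, turning about +z.
- crank_knob (a point): Centre of the black ball knob (28 mm diameter, spins freely about the crank's length) at the end of the crank's 10 mm steel stem, 58 mm from the hinge pin. Folded, the crank lies level from the hinge inward over the wheel, the knob's centre 4 mm from the wheel's axis and 30 mm above its face; upright, 182 mm above the table, 62 mm from the axis. x axis: from knob to pin; y axis: along the pin.
- crank_handle (a joint): Angle of the crank about its pin, rad: 0 folded flat, 1.571 upright (stop). Starts at 0 to 0.3; stays where left (0.05 N m). From 1.1 to 1.3 it rides over a spring catch (a few N at the knob), then is held at about 1.55. Below about 1.0 its tail sits between two lock posts (79 to 91 mm from the axis, 132 mm high) and blocks the wheel.
- handwheel (a joint): Angle of the clamp's handwheel, rad: 0 parked with the jaw open (start), growing clockwise seen from above. The jaw moves 18 mm per rad and meets the gearbox at 2.1 (stop). Friction 0.2 N m, about 4 N at the crank; it stays where it is left.
- spare_wheel (a joint): Angle (rad, 0 at start) of the other handwheel, not to be turned: 120 mm across, 90 mm above the table, on a square stand 130 x 130 mm, with a fixed upright black peg 45 mm tall, no hinge and no jaws.

How it is judged (in metres and radians):
On the way:
1. the crank is upright and latched, the wheel still parked (value of joint crank_handle above 1.4 rad and value of joint handwheel below 0.2 rad), for 0.1 s.
At the end, for the whole second after the job is handed in: The handwheel has been turned clockwise to within 0.2 rad of its stop (jaw within 4 mm of the gearbox) and is at rest, with the crank still standing upright in its catch (within 10 degrees) (value of joint handwheel above 1.9 rad and value of joint crank_handle above 1.4 rad and velocity of joint handwheel between -0.1 and 0.1 rad/s); the robot touches nothing.
It fails at once if the wheel was turned before the crank was latched upright (value of joint handwheel above 0.25 rad and value of joint crank_handle below 1.3 rad).
It fails at once if the other handwheel was turned (value of joint spare_wheel above 0.25 rad or value of joint spare_wheel below -0.25 rad).
It also fails if it takes over 42 s, if anything falls off the work surface, if the arm or the gripper's body presses on something with over 40 N, if the wrist force passes 120 N, or if a joint passes its speed limit or range.

### The arm

A 6-joint arm with a two-finger parallel gripper is mounted at the origin on the work surface. World frame = base frame: x ahead of the robot, y to its left, z up, the work surface at z = 0. Lengths are in mm, angles in rad, forces in N, time in s.
With the tool pointing down it reaches from about 350 to 975 mm from the base axis. Payload 7.1 kg.
Tool frame: the origin (TCP) lies at the very end of the fingers, on their centre line; the grasp point (between the pads) lies 19 mm behind it; y points along the fingers, z is the direction in which the jaws open and shut, and the axes are right-handed (so a half turn about y gives the same grasp; the last joint's range is limited). The gripper opens to 88 mm and grips with 3 to 60 N. Pads are 20 mm wide; open, the fingers measure 115 mm over their backs; the gripper's body (75 mm by 178 mm) begins 61 mm behind the grasp point.
Start: joints at [-1.332, 0.423, 1.63, -0, 1.089, -0.019], TCP at [159.365, -604.324, 222.675] pointing down, gripper open.
Joint ranges: [-3, 3], [-0.9, 2.11], [0.09, 2.58], [-1.31, 4.45], [0.11, 2.69], [-2.54, 2.54]. Speed limits (rad/s): [2.39, 2.39, 3.01, 3.14, 3.14, 3.14].

### API

Orientations are given as a rotation vector (axis times angle).
In Python, from workcell import ctrl gives the robot as it stands.
- The arm moves only by the shell command python3 -m jog 'ROWS'. ROWS is JSON, a list of rows, each a list of 3 entries, a list of its own where there are three numbers: the opening, from 0 (shut) to 1 (fully open), then the shift along the tool's x, y, z in cm, then the turn, a rotation vector about the tool's x, y, z in rad. In form: [[claw, [dx, dy, dz], [wx, wy, wz]], ...]. A call has 1 to 8 rows; each row is the pose to reach, as a shift and turn from the pose commanded when the call began, along the tool's axes at that moment; what a row does not reach only later rows make up. A row lasts 1/10 s, in which the tool goes at most 50 mm and 8.59 degrees, less where a joint would pass 70% of its speed; a pose out of reach is approached as far as the arm can. A call with a gripper value outside its range is refused whole. The fingers move at their own pace and stop on an object; the grip force is fixed at half the most. Time passes only in rows, so rows that repeat a pose let the fingers close. It gives the time, the measured TCP pose, the force and the opening at its end, in the units of the state.
- ctrl.get_obs(): the state, without advancing time (a new reading comes with each control period).
- ctrl.get_image(name): name is "side" or "top"; returns a dict with "color" (480x640x3 uint8, red, green, blue), "z_map" (480x640 float32, mm along the optical axis (not along the pixel's ray), 0 where there is no reading), "fx", "fy", "cx", "cy" (pixels), "pose" (4x4, takes a point from camera to world coordinates). Camera axes: x right, y down, z forward; pixel columns grow to the right and rows downward; lengths in mm; the calibration is good to about 2 mm. A picture is of the moment at which its call begins.
- ctrl.close_job(): hands the job in, once; it reports no verdict.
The state is a dict: "t": time; "qpos": joint angles; "qvel": joint speeds; "joint_torque": joint torques, N m; "ee_pos": TCP position; "orientation": TCP orientation; "ft_force": force on the tool from outside, world axes, zero at the start; "moment": the same for the moment, N m; "width": finger opening in mm.
Only numpy, scipy, OpenCV 4.12 (cv2) and the standard library are available. Lean on these libraries where they do the work, as an engineer would, in place of code of your own. Each camera call takes 0.05 s, during which the arm holds its last target.

## Working session

There is one attempt and no reset: what is moved stays moved. The work goes in short steps, Python scripts to look and compute and a shell command to move; the robot and the scene stay as the last step left them, time stands still between calls to the robot, and variables do not carry over. Pictures are saved under pics/ and viewed, and the job is handed in when it is done.

```bash
mkdir -p pics; ls; python3 - <<'E'
from workcell import ctrl
import cv2,numpy as np
o=ctrl.get_obs();print({k:np.round(v,3) for k,v in o.items()})
for n in ("top","side"):
    im=ctrl.get_image(n);cv2.imwrite(f"pics/{n}0.png",im["color"][:,:,::-1]);np.savez(f"{n}0.npz",**im)
    print(n,im["fx"],im["cx"],im["cy"],np.round(im["pose"],3).tolist())
E
```

```text
pics
{'t': np.float64(0.0), 'qpos': array([-1.332,  0.424,  1.631, -0.   ,  1.089, -0.019]), 'qvel': array([-0.   ,  0.   , -0.002,  0.   ,  0.001, -0.001]), 'joint_torque': array([ 1.0000e-03, -5.4462e+01, -2.7367e+01,  6.5000e-02,  2.3000e-02,
       -0.0000e+00]), 'ee_pos': array([ 159.243, -603.803,  221.912]), 'orientation': array([-0.27 ,  2.086, -2.082]), 'ft_force': array([-0.027, -0.133,  0.73 ]), 'moment': array([-0.024,  0.018,  0.006]), 'width': np.float64(87.765)}
top 558.906933244528 322.4234562660852 235.05377049793282 [[0.073, -0.977, 0.202, 388.968], [-0.997, -0.071, 0.015, -26.164], [0.0, -0.202, -0.979, 957.282], [0.0, 0.0, 0.0, 1.0]]
side 497.6088319924263 322.6412756543579 236.34935341739802 [[0.708, -0.399, 0.583, 188.595], [-0.706, -0.422, 0.569, -416.334], [0.019, -0.814, -0.58, 508.211], [0.0, 0.0, 0.0, 1.0]]
```

View pics/top0.png

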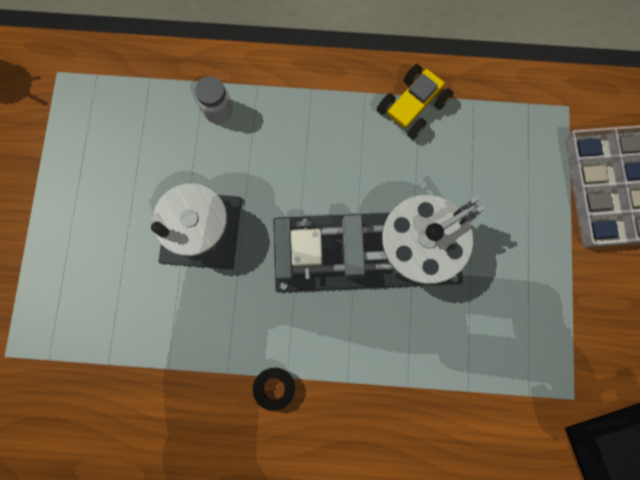

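View pics/side0.png

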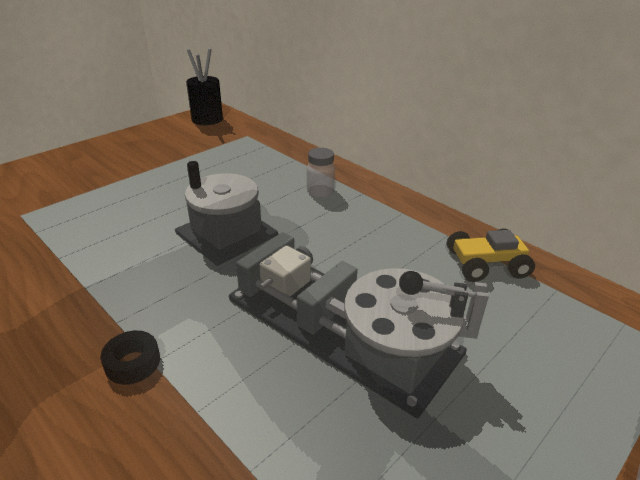

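Top view: the clamp wheel is at about (428,238), with its knob at (434,232) and the hinge and posts near (465,212). The jaws extend left to (283,250). The spare wheel is at (190,218). Next I'll measure these.

```bash
cat > h.py <<'E'
import numpy as np
def cloud(im):
    z=im["z_map"].astype(float);v,u=np.mgrid[:480,:640]
    P=np.stack([(u-im["cx"])/im["fx"]*z,(v-im["cy"])/im["fy"]*z,z],-1)
    T=im["pose"];W=P@T[:3,:3].T+T[:3,3];W[z==0]=np.nan;return W
def proj(im,p):
    T=im["pose"];c=(np.atleast_2d(p)-T[:3,3])@T[:3,:3];return np.c_[c[:,0]/c[:,2]*im["fx"]+im["cx"],c[:,1]/c[:,2]*im["fy"]+im["cy"]]
E
python3 - <<'E'
import numpy as np,cv2
from h import *
for n in("top","side"):
    im=dict(np.load(n+"0.npz"));W=cloud(im)
    C=im["color"].astype(int)
    if n=="top": r=(slice(180,300),slice(370,500));
    else: r=(slice(255,420),slice(330,500))
    w=W[r].reshape(-1,3)
    m=(abs(w[:,2]-94)<5);p=w[m]
    (cx,cy),rad=cv2.minEnclosingCircle(p[:,:2].astype(np.float32))
    print(n,"wheel",m.sum(),cx,cy,rad,p[:,2].mean())
    c=C[r].reshape(-1,3);k=(c.max(1)<45)&(w[:,2]>112)&(np.hypot(w[:,0]-cx,w[:,1]-cy)<40)
    print("knob surf",k.sum(),np.nanmean(w[k],0),np.nanmin(w[k],0),np.nanmax(w[k],0))
    h=(w[:,2]>103)&~k;q=w[h];print("high pts",len(q),q[np.argsort(q[:,1])][::max(1,len(q)//25)].round().tolist())
im=dict(np.load("top0.npz"));W=cloud(im)
m=(W[200:300,265:470,2]>4)&(W[200:300,265:470,2]<30);q=W[200:300,265:470][m]
print("plate",cv2.minAreaRect(q[:,:2].astype(np.float32)))
q=W[205:285,270:375];q=q[abs(q[...,2]-68)<5];print("jaws",q.min(0),q.max(0),cv2.minAreaRect(q[:,:2].astype(np.float32)))
q=W[170:280,145:250];q=q[abs(q[...,2]-90)<5];print("spare",cv2.minEnclosingCircle(q[:,:2].astype(np.float32)))
a=cv2.resize(im["color"][180:300,370:500,::-1],None,fx=5,fy=5,interpolation=2);cv2.imwrite("pics/topc.png",a)
im=dict(np.load("side0.npz"));cv2.imwrite("pics/sidec.png",cv2.resize(im["color"][255:395,330:500,::-1],None,fx=4,fy=4,interpolation=2))
E
```

```text
top wheel 5787 578.0084228515625 -185.6072998046875 79.29859924316406 92.8720954362818
knob surf 209 [ 574.82739418 -180.78246389  138.88398835] [ 564.32072485 -193.11679725  129.5442254 ] [ 586.97530619 -169.8288495   144.86867918]
high pts 529 [[619.0, -259.0, 106.0], [617.0, -252.0, 130.0], [622.0, -248.0, 122.0], [636.0, -246.0, 129.0], [630.0, -245.0, 118.0], [628.0, -242.0, 128.0], [627.0, -239.0, 131.0], [615.0, -237.0, 123.0], [617.0, -236.0, 127.0], [603.0, -234.0, 130.0], [600.0, -231.0, 118.0], [601.0, -229.0, 121.0], [618.0, -227.0, 125.0], [607.0, -226.0, 128.0], [608.0, -223.0, 126.0], [601.0, -221.0, 130.0], [605.0, -219.0, 131.0], [601.0, -216.0, 130.0], [601.0, -212.0, 129.0], [590.0, -208.0, 128.0], [593.0, -204.0, 131.0], [593.0, -200.0, 130.0], [588.0, -195.0, 131.0], [587.0, -192.0, 132.0], [589.0, -181.0, 133.0], [572.0, -170.0, 132.0]]
side wheel 7127 577.2171630859375 -188.0870361328125 81.55200958251953 93.9948899540743
knob surf 58 [ 570.52831196 -187.85279079  133.77151755] [ 563.77382474 -195.15207186  124.58894126] [ 581.71207852 -174.87186442  143.153404
[... 279 characters left out ...]
0], [611.0, -230.0, 129.0], [608.0, -228.0, 128.0], [612.0, -224.0, 129.0], [616.0, -220.0, 129.0], [616.0, -216.0, 128.0], [603.0, -210.0, 131.0], [592.0, -204.0, 132.0], [584.0, -197.0, 131.0], [573.0, -193.0, 135.0], [570.0, -190.0, 132.0], [568.0, -187.0, 136.0], [564.0, -184.0, 127.0], [576.0, -181.0, 143.0], [568.0, -177.0, 138.0]]
plate ((566.8992309570312, -90.26995849609375), (174.18966674804688, 348.4599609375), 4.230196475982666)
jaws [496.65209124 -84.06246175  63.00148498] [611.13243487  68.09358217  71.24643708] ((553.8536987304688, -8.533782958984375), (100.24775695800781, 143.7178192138672), 6.668486595153809)
spare ((579.0744018554688, 201.47323608398438), 59.96920394897461)
```

View pics/topc.png

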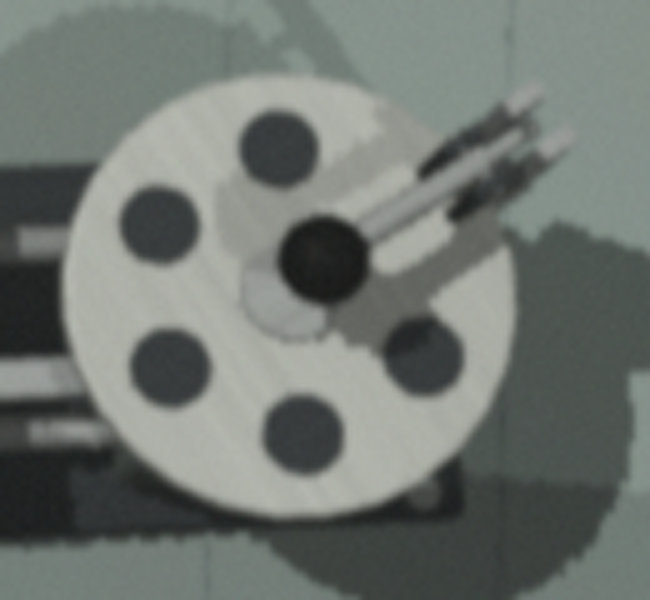

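View pics/sidec.png

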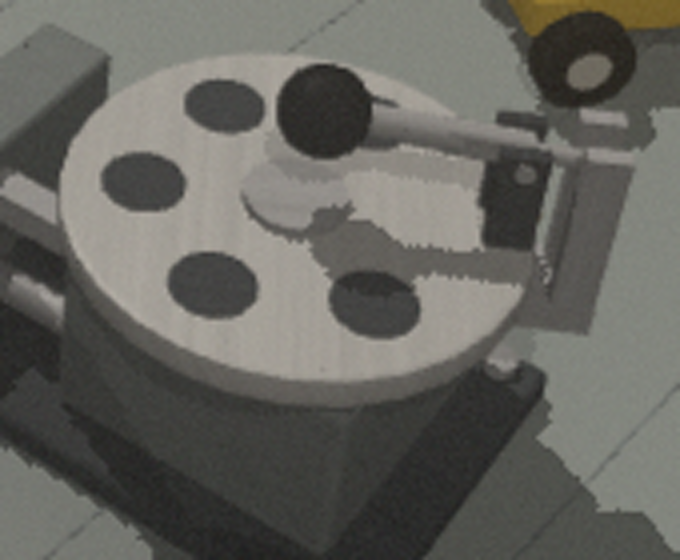

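```bash
python3 - <<'E'
import numpy as np,cv2
from h import *
from scipy.optimize import least_squares
def bp(im,uv,z):
    T=im["pose"];d=T[:3,:3]@np.array([(uv[0]-im["cx"])/im["fx"],(uv[1]-im["cy"])/im["fy"],1]);return T[:3,3]+d*(z-T[2,3])/d[2]
im=dict(np.load("top0.npz"));si=dict(np.load("side0.npz"))
t=lambda x,y:(370+x/5-.4,180+y/5-.4)
s=lambda x,y:(330+x/4-.4,255+y/4-.4)
# wheel rim from crops
for e in [t(65,290),t(515,300),t(290,73),t(140,135),t(180,488)]: print("rim",bp(im,e,94)[:2].round(1))
for e in [s(60,180),s(120,300),s(330,383),s(260,53),s(530,260)]: print("rimS",bp(si,e,94)[:2].round(1))
# knob triangulate
def res(p):return np.r_[proj(im,p)[0]-t(322,258),proj(si,p)[0]-s(324,111)]
r=least_squares(res,[575,-185,130]);print("knob",r.x,r.fun)
for z in(124,128):print("stem tail",bp(im,t(490,160),z),"posts ends",bp(im,t(525,95),132),bp(im,t(558,140),132))
# jaws edges top z=68 
W=cloud(im)
for u in(282,352):
  col=W[205:295,u];m=abs(col[:,2]-68)<4;print(u,col[m][[0,-1]].round(1).tolist())
E
python3 - <<'E'
import cv2,numpy as np
im=np.load("top0.npz");cv2.imwrite("pics/jaws.png",cv2.resize(im["color"][200:300,265:475,::-1],None,fx=3.8,fy=3.8,interpolation=2))
E
```

```text
rim [ 569.5 -108.1]
rim [ 576.6 -249.6]
rim [ 645.6 -176.4]
rim [ 621.6 -129.4]
rim [ 509.5 -146.9]
rimS [ 530.4 -122.5]
rimS [ 506.2 -168.5]
rimS [ 524.4 -228.8]
rimS [ 623.3 -126.3]
rimS [ 604.9 -241.1]
knob [ 577.32696322 -181.6059754   130.59163324] [-0.04447976  0.04151939  0.04567427 -0.01026187]
stem tail [ 613.44602977 -233.36927101  124.        ] posts ends [ 632.55921776 -241.63055386  132.        ] [ 619.08395646 -251.91229949  132.        ]
stem tail [ 612.36846878 -232.37462531  128.        ] posts ends [ 632.55921776 -241.63055386  132.        ] [ 619.08395646 -251.91229949  132.        ]
282 [[594.6, 55.2, 65.1], [499.1, 46.7, 67.1]]
352 [[607.8, -58.9, 66.0], [512.3, -64.8, 65.9]]
```

View pics/jaws.png

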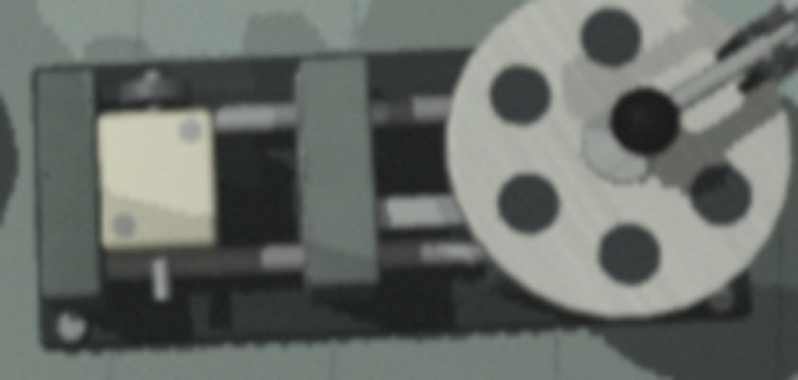

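```bash
cat >> h.py <<'E'
from scipy.spatial.transform import Rotation as Ro
C=np.array([575.,-179.]);PHI=-53.2*np.pi/180
def knob(a,w=0.):
    u=np.array([np.cos(PHI-w),np.sin(PHI-w)]);r=62-58*np.cos(a);return np.r_[C+r*u,124+58*np.sin(a)]
E
python3 - <<'E'
from h import *
from workcell import ctrl
o=ctrl.get_obs();R=Ro.from_rotvec(o["orientation"]).as_matrix();print(R.round(3))
print("yaw tool z",np.degrees(np.arctan2(R[1,2],R[0,2])),"q",o["qpos"].round(3))
for a in (0.11,0.5,1,1.3,1.57):print(a,knob(a))
E
```

```text
[[-0.967 -0.     0.255]
 [-0.255  0.001 -0.967]
 [ 0.    -1.    -0.001]]
yaw tool z -75.22932270761218 q [-1.332  0.424  1.631 -0.     1.089 -0.019]
0.11 [ 577.60607991 -182.48361892  130.36714145]
0.5 [ 581.64928858 -187.8882875   151.80668124]
1 [ 593.36754088 -203.55239864  172.80531712]
1.3 [ 602.84565267 -216.22205218  179.88637475]
1.57 [ 612.11179604 -228.60836166  181.99998161]
```

```bash
cat >> h.py <<'E'
def step(target,yaw,name=True):
    """shift (cm, tool axes) and turn to get tcp to target with tool down and tool z at yaw deg"""
    from workcell import ctrl
    o=ctrl.get_obs();R=Ro.from_rotvec(o["orientation"]);y=np.radians(yaw)
    z=np.array([np.cos(y),np.sin(y),0]);Y=np.array([0,0,-1.]);Rt=Ro.from_matrix(np.c_[np.cross(Y,z),Y,z])
    print("d cm",(R.inv().apply(np.array(target)-o["ee_pos"])/10).round(2),"w",(R.inv()*Rt).as_rotvec().round(3),"at",o["ee_pos"].round(1),"F",o["ft_force"].round(1),"wd",round(float(o["width"]),1),"t",round(float(o["t"]),2),"q6",o["qpos"][5].round(2))
E
python3 -c "
from h import *
step([577.5,-182,195],36.8)"
```

```text
d cm [-51.2    2.74 -30.12] w [ 1.000e-03 -1.955e+00 -1.000e-03] at [ 159.2 -603.9  222. ] F [ 0.3 -0.5 -0.4] wd 87.4 t 0.1 q6 -0.02
```

```bash
python3 -m jog '[[0.7,[-6.4,0.3,-3.8],[0,-0.14,0]],[0.7,[-12.8,0.7,-7.5],[0,-0.28,0]],[0.7,[-19.2,1,-11.3],[0,-0.42,0]],[0.7,[-25.6,1.4,-15],[0,-0.56,0]],[0.7,[-32,1.7,-18.8],[0,-0.7,0]],[0.7,[-38.4,2,-22.5],[0,-0.84,0]],[0.7,[-44.8,2.4,-26.3],[0,-0.98,0]],[0.7,[-51.2,2.7,-30.1],[0,-1.12,0]]]'; python3 -c "
from h import *
step([577.5,-182,195],36.8)"
```

```text
t: 0.9
ee_pos: [442.0, -319.1, 204.2]
orientation: [-1.115, 1.346, -1.346]
ft_force: [0.6, -1.0, -0.8]
width: 61.2
d cm [-15.99   0.92  10.76] w [ 0.   -0.83 -0.  ] at [ 442.  -319.1  204.2] F [ 0.6 -1.  -0.8] wd 61.2 t 0.9 q6 -0.46
```

```bash
python3 -m jog '[[0.7,[-4,0.2,2.7],[0,-0.14,0]],[0.7,[-8,0.5,5.4],[0,-0.28,0]],[0.7,[-12,0.7,8.1],[0,-0.42,0]],[0.7,[-15,0.9,10.2],[0,-0.56,0]],[0.7,[-15.5,0.9,10.4],[0,-0.7,0]],[0.7,[-15.5,0.9,10.4],[0,-0.78,0]],[0.7,[-15.5,0.9,10.4],[0,-0.78,0]]]'; python3 -c "
from h import *
step([577.5,-182,195],36.8)"
```

```text
t: 1.6
ee_pos: [572.7, -188.0, 194.9]
orientation: [-1.432, 0.766, -0.765]
ft_force: [0.4, 0.0, -0.7]
width: 61.4
d cm [-0.23 -0.01  0.73] w [ 0.001 -0.054 -0.001] at [ 572.7 -188.   194.9] F [ 0.4  0.  -0.7] wd 61.4 t 1.6 q6 -0.93
```

```bash
python3 -m jog '[[0.7,[-0.2,0,0.7],[0,-0.054,0]],[0.7,[-0.2,2,0.7],[0,-0.054,0]],[0.7,[-0.2,2,0.7],[0,-0.054,0]],[0.7,[-0.2,2,0.7],[0,-0.054,0]]]'; python3 - <<'E'
from h import *
from workcell import ctrl
import cv2
step([577.5,-182,118],36.8)
im=ctrl.get_image("side");o=ctrl.get_obs();a=im["color"][:,:,::-1].copy()
p=proj(im,[o["ee_pos"],knob(.114)]);print(p)
for q in p: cv2.circle(a,tuple(int(v) for v in q.round()),2,(0,0,255),-1)
cv2.imwrite("pics/s1.png",cv2.resize(a[180:380,310:510],None,fx=3,fy=3,interpolation=2))
E
```

```text
t: 2.0
ee_pos: [576.9, -183.3, 175.2]
orientation: [-1.446, 0.728, -0.726]
ft_force: [-0.2, 0.4, 0.0]
width: 61.6
d cm [-0.06  5.72  0.13] w [ 0.001 -0.003 -0.001] at [ 576.9 -183.3  175.2] F [-0.2  0.4  0. ] wd 61.6 t 2.0 q6 -0.97
[[416.93566406 252.15717532]
 [411.42239326 282.5877159 ]]
```

View pics/s1.png

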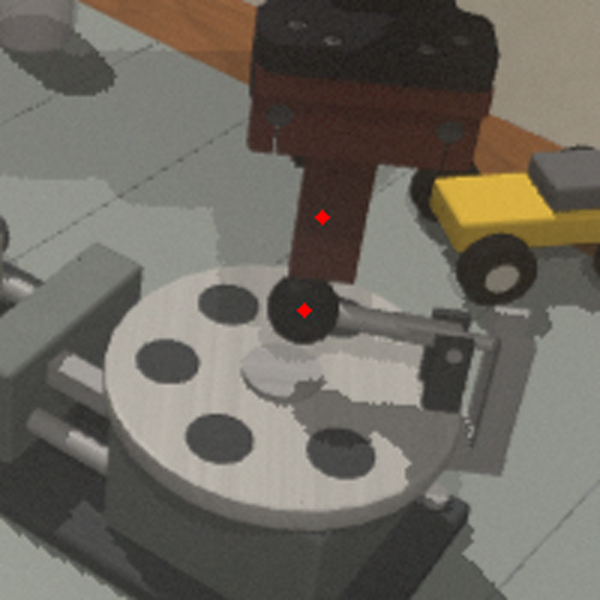

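```bash
python3 -m jog '[[0.7,[-0.05,2.5,0.1],[0,0,0]],[0.7,[-0.05,5,0.1],[0,0,0]],[0.7,[-0.05,5.7,0.1],[0,0,0]],[0.7,[-0.05,5.7,0.1],[0,0,0]],[0.5,[-0.05,5.7,0.1],[0,0,0]]]'; python3 - <<'E'
from h import *
from workcell import ctrl
import cv2
step([577.5,-182,118],36.8)
im=ctrl.get_image("side");o=ctrl.get_obs();a=im["color"][:,:,::-1].copy()
cv2.imwrite("pics/s2.png",cv2.resize(a[180:380,310:510],None,fx=3,fy=3,interpolation=2))
E
```

```text
t: 2.55
ee_pos: [578.7, -182.5, 119.5]
orientation: [-1.446, 0.725, -0.727]
ft_force: [0.2, -0.4, 0.5]
width: 56.5
d cm [-0.11  0.15 -0.07] w [-0.001 -0.002  0.001] at [ 578.7 -182.5  119.5] F [ 0.2 -0.4  0.5] wd 56.5 t 2.55 q6 -0.97
```

View pics/s2.png

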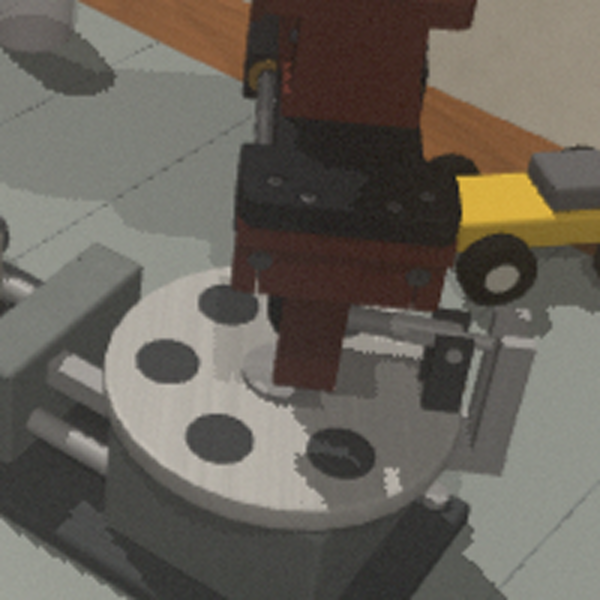

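The side view shows the fingers straddling the knob: the near finger is at (305,340) in the crop, with the knob behind it. I'll close on it now.

```bash
python3 -m jog '[[0.3,[-0.15,0.1,-0.07],[0,0,0]],[0.15,[-0.15,0.1,-0.07],[0,0,0]],[0.15,[-0.15,0.1,-0.07],[0,0,0]],[0.15,[-0.15,0.1,-0.07],[0,0,0]],[0.15,[-0.15,0.1,-0.07],[0,0,0]],[0.15,[-0.15,0.1,-0.07],[0,0,0]]]'; python3 - <<'E'
from h import *
step([577.5,-182,118],36.8)
E
```

```text
t: 3.2
ee_pos: [576.5, -181.4, 117.5]
orientation: [-1.446, 0.725, -0.725]
ft_force: [-0.8, -1.3, -0.1]
width: 26.9
d cm [ 0.11 -0.05  0.05] w [ 0.    -0.001 -0.   ] at [ 576.5 -181.4  117.5] F [-0.8 -1.3 -0.1] wd 26.9 t 3.2 q6 -0.97
```

```bash
python3 -m jog '[[0.15,[0.06,-0.4,0],[0,0,0]],[0.15,[0.14,-0.78,0],[0,0,0]],[0.15,[0.27,-1.2,0],[0,0,0]],[0.15,[0.42,-1.6,0],[0,0,0]],[0.15,[0.6,-1.99,0],[0,0,0]],[0.15,[0.82,-2.37,0],[0,0,0]],[0.15,[1.06,-2.73,0],[0,0,0]],[0.15,[1.33,-3.08,0],[0,0,0]]]'; python3 - <<'E'
from h import *
from workcell import ctrl
import cv2
step([577.5,-182,118],36.8)
im=ctrl.get_image("side");a=im["color"][:,:,::-1].copy()
cv2.imwrite("pics/s3.png",cv2.resize(a[180:380,310:510],None,fx=3,fy=3,interpolation=2))
E
```

```text
t: 4.0
ee_pos: [584.3, -192.0, 148.5]
orientation: [-1.446, 0.726, -0.725]
ft_force: [-2.6, 0.3, -2.4]
width: 26.6
d cm [-1.2   3.05  0.05] w [ 0.    -0.001 -0.001] at [ 584.3 -192.   148.5] F [-2.6  0.3 -2.4] wd 26.6 t 4.0 q6 -0.98
```

View pics/s3.png

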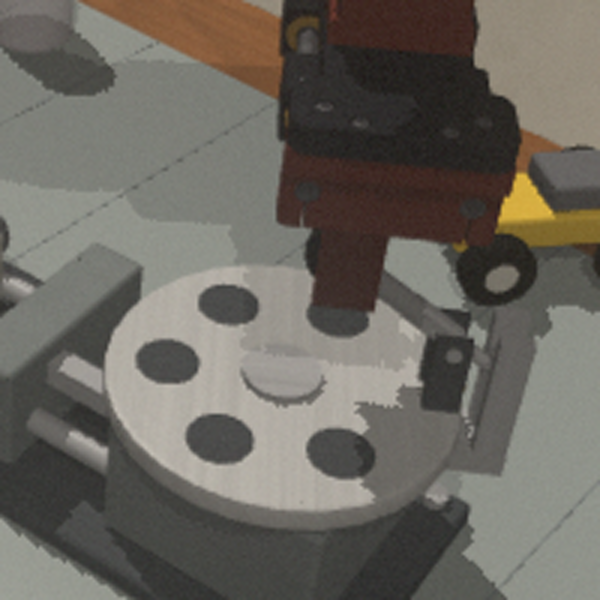

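The crank is at about 40° and following the gripper. Continuing the arc over the catch.

```bash
python3 -m jog '[[0.15,[0.61,-0.62,0],[0,0,0]],[0.15,[1.3,-1.14,0],[0,0,0]],[0.15,[1.81,-1.43,0],[0,0,0]],[0.15,[2.33,-1.67,0],[0,0,0]],[0.15,[2.88,-1.85,0],[0,0,0]],[0.15,[3.45,-1.98,0],[0,0,0]],[0.15,[4.0,-2.05,0],[0,0,0]],[0.15,[4.35,-2.06,0],[0,0,0]]]'; python3 -m jog '[[0.15,[0,0,0],[0,0,0]],[0.15,[0.1,0,0],[0,0,0]]]';python3 - <<'E'
from h import *
from workcell import ctrl
import cv2
step(knob(1.55)-[0,0,12.6],36.8)
for n in("side","top"):
  im=ctrl.get_image(n);a=im["color"][:,:,::-1].copy();print(proj(im,knob(1.55)))
  q=a[180:380,310:510] if n=="side" else a[160:300,370:510]
  cv2.imwrite("pics/%s4.png"%n,cv2.resize(q,None,fx=3,fy=3,interpolation=2))
E
```

```text
t: 4.85
ee_pos: [611.2, -227.6, 169.5]
orientation: [-1.446, 0.725, -0.726]
ft_force: [-4.6, 1.0, 3.4]
width: 25.7
t: 5.05
ee_pos: [611.6, -228.3, 169.4]
orientation: [-1.446, 0.724, -0.727]
ft_force: [-3.4, 0.5, 5.1]
width: 26.4
d cm [-0.06 -0.    0.02] w [-0.    -0.001  0.001] at [ 611.6 -228.3  169.4] F [-3.4  0.5  5.1] wd 26.4 t 5.05 q6 -1.02
[[469.32922888 252.4164031 ]]
[[473.89111866 202.84974464]]
```

View pics/side4.png

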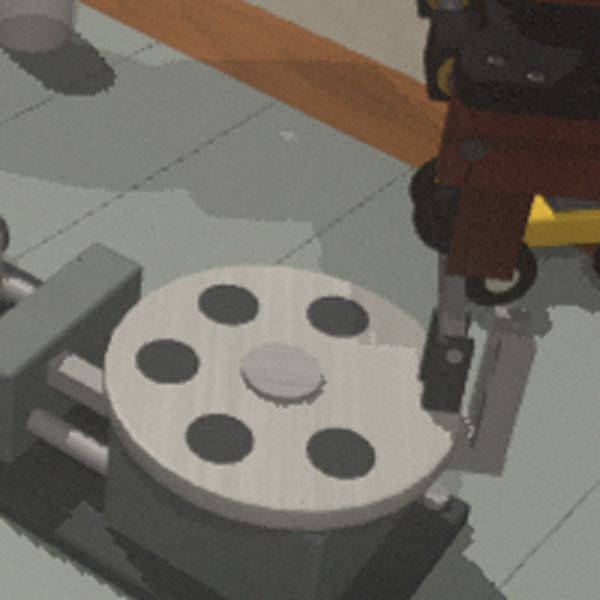

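View pics/top4.png

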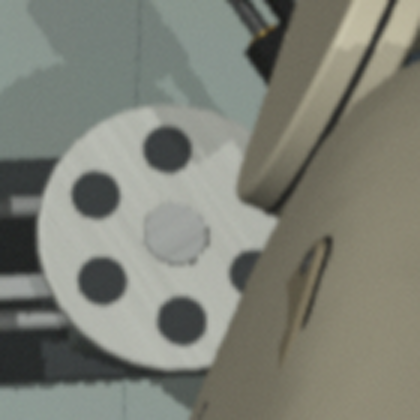

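```bash
python3 - <<'E'
from h import *
import numpy as np
im=dict(np.load("side0.npz"))
H=np.r_[C+62*np.array([np.cos(PHI),np.sin(PHI)]),124]
for a in(1.0,1.2,1.3,1.4,1.55):
  k=knob(a); print(a,((proj(im,[H,H+.4*(k-H),H+.6*(k-H),k])-[310,180])*3).round().tolist())
t=np.array([.8,.6,0]);print(((proj(im,[knob(1.55)-[0,0,12]-20*t])-[310,180])*3))
from workcell import ctrl,
E
python3 - <<'E'
import cv2
from workcell import ctrl
a=ctrl.get_image("side")["color"][:,:,::-1]
cv2.imwrite("pics/s5.png",cv2.resize(a[225:325,440:510],None,fx=6,fy=6,interpolation=2))
E
```

```text
File "<stdin>", line 8
    from workcell import ctrl,
                              ^
SyntaxError: trailing comma not allowed without surrounding parentheses
```

View pics/s5.png

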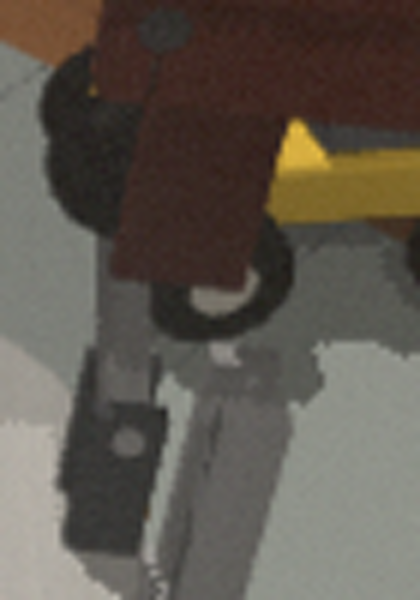

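```bash
python3 - <<'E'
from h import *
import numpy as np
im=dict(np.load("side0.npz"))
H=np.r_[C+62*np.array([np.cos(PHI),np.sin(PHI)]),124]
f=lambda p:((proj(im,p)-[440,225])*6).round().tolist()
for a in(1.0,1.2,1.3,1.4,1.55):
  k=knob(a); print(a,f([H,H+.4*(k-H),H+.6*(k-H),k]))
t=np.array([.8,.6,0]);print(f([H-10*t,knob(1.55)-[0,0,12]-20*t,knob(1.55)-[0,0,12]-14*t]))
E
```

```text
1.0 [[125.0, 404.0], [76.0, 320.0], [51.0, 276.0], [0.0, 187.0]]
1.2 [[125.0, 404.0], [101.0, 314.0], [88.0, 267.0], [62.0, 170.0]]
1.3 [[125.0, 404.0], [113.0, 312.0], [107.0, 264.0], [94.0, 166.0]]
1.4 [[125.0, 404.0], [126.0, 311.0], [126.0, 263.0], [127.0, 163.0]]
1.55 [[125.0, 404.0], [145.0, 312.0], [155.0, 264.0], [176.0, 164.0]]
[[130.0, 439.0], [174.0, 285.0], [171.0, 264.0]]
```

The enlarged view shows the stem nearly vertical and the knob centre at about (119,160). That fits a crank angle of about 1.38 rad, because the knob slipped a little in the pads. I'll push further outward to seat it.

```bash
python3 -m jog '[[0.15,[0.3,0,0],[0,0,0]],[0.15,[0.6,0,0],[0,0,0]],[0.15,[0.8,0,0],[0,0,0]],[0.15,[0.8,0,0],[0,0,0]]]'; python3 - <<'E'
import cv2
from workcell import ctrl
from h import *
step(knob(1.55)-[0,0,12.6],36.8)
a=ctrl.get_image("side")["color"][:,:,::-1]
cv2.imwrite("pics/s6.png",cv2.resize(a[225:325,440:510],None,fx=6,fy=6,interpolation=2))
E
```

```text
t: 5.6
ee_pos: [616.5, -234.8, 169.0]
orientation: [-1.447, 0.724, -0.727]
ft_force: [-0.1, -2.8, 3.0]
width: 24.5
d cm [-0.87 -0.04  0.02] w [-0.    -0.001  0.002] at [ 616.5 -234.8  169. ] F [-0.1 -2.8  3. ] wd 24.5 t 5.6 q6 -1.02
```

View pics/s6.png

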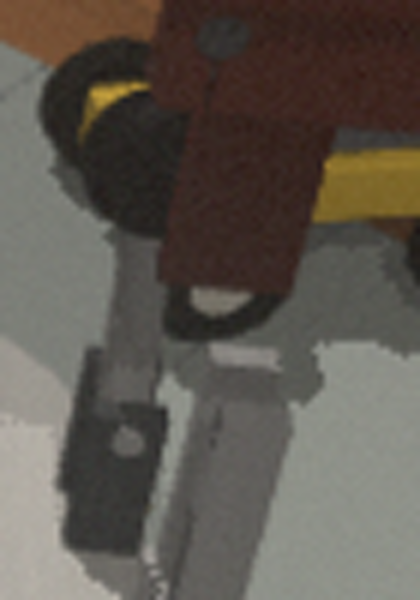

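```bash
python3 -m jog '[[0.5,[0,0,0],[0,0,0]],[0.5,[0,0,0],[0,0,0]],[0.5,[-0.4,0,0],[0,0,0]],[0.5,[-0.8,0,0],[0,0,0]],[0.5,[-0.8,0,0],[0,0,0]]]'; python3 - <<'E'
import cv2
from workcell import ctrl
from h import *
step(knob(1.55)-[0,0,12.6],36.8)
a=ctrl.get_image("side")["color"][:,:,::-1]
cv2.imwrite("pics/s7.png",cv2.resize(a[225:325,440:510],None,fx=6,fy=6,interpolation=2))
E
```

```text
t: 6.15
ee_pos: [610.6, -226.9, 168.6]
orientation: [-1.446, 0.726, -0.724]
ft_force: [-0.1, 0.1, -0.1]
width: 44.0
d cm [ 0.11 -0.08  0.02] w [ 0.    -0.001 -0.001] at [ 610.6 -226.9  168.6] F [-0.1  0.1 -0.1] wd 44.0 t 6.15 q6 -1.02
```

View pics/s7.png

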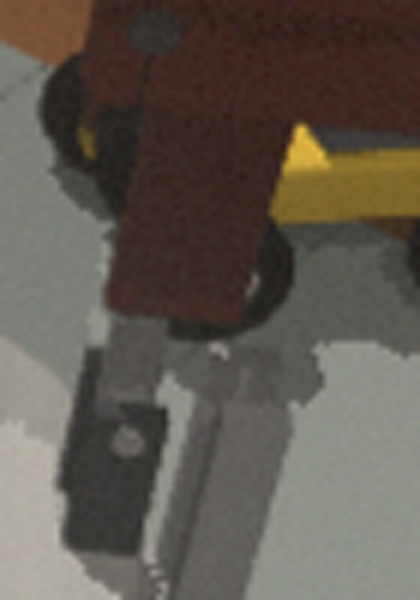

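The knob is free and standing at about 1.55 rad, so the crank is latched. Next I'll cage it loosely and sweep the wheel clockwise, with the tool turning along.

```bash
python3 -m jog '[[0.36,[0.12,0,0],[0,0,0]],[0.36,[0.12,0,0],[0,0,0]],[0.36,[0.12,0,0],[0,0,0]]]'; python3 -m jog '[[0.36,[-0.03,0,-0.62],[0,0.1,0]],[0.36,[-0.12,0,-1.23],[0,0.2,0]],[0.36,[-0.28,0,-1.83],[0,0.3,0]],[0.36,[-0.49,0,-2.41],[0,0.4,0]]]'; python3 - <<'E'
import cv2
from workcell import ctrl
from h import *
step(knob(1.55,.4)-[0,0,12.6],36.8-np.degrees(.4))
a=ctrl.get_image("side")["color"][:,:,::-1]
cv2.imwrite("pics/s8.png",cv2.resize(a[180:380,310:510],None,fx=3,fy=3,interpolation=2))
E
```

```text
t: 6.5
ee_pos: [611.9, -228.7, 168.8]
orientation: [-1.446, 0.725, -0.726]
ft_force: [0.4, 0.0, 0.7]
width: 31.7
t: 6.9
ee_pos: [590.8, -239.2, 169.1]
orientation: [-1.31, 1.031, -1.035]
ft_force: [3.9, 0.3, -2.7]
width: 31.8
d cm [-0.14 -0.03 -0.09] w [-0.003 -0.006  0.001] at [ 590.8 -239.2  169.1] F [ 3.9  0.3 -2.7] wd 31.8 t 6.9 q6 -0.64
```

View pics/s8.png

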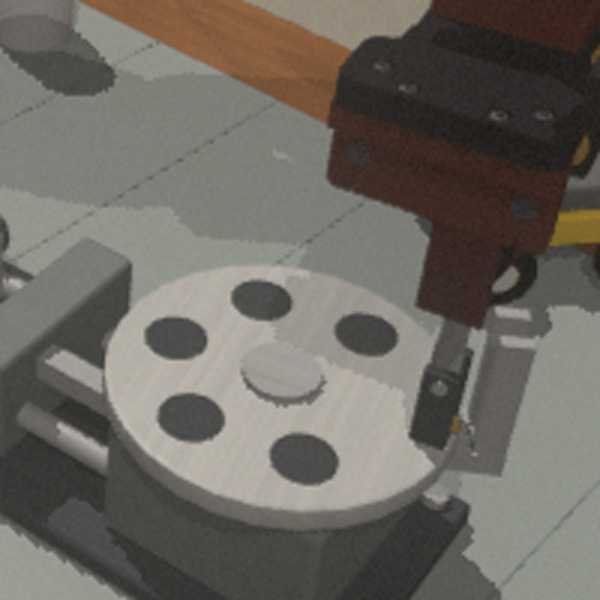

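The wheel is turning and the crank is upright. Continuing.

```bash
python3 -m jog '[[0.36,[-0.08,0,-0.64],[0,0.1,0]],[0.36,[-0.2,0,-1.25],[0,0.2,0]],[0.36,[-0.36,0,-1.85],[0,0.3,0]],[0.36,[-0.57,0,-2.43],[0,0.4,0]],[0.36,[-0.84,0,-2.99],[0,0.5,0]],[0.36,[-1.16,0,-3.5],[0,0.6,0]],[0.36,[-1.53,0,-3.99],[0,0.7,0]],[0.36,[-1.95,0,-4.45],[0,0.8,0]]]'; python3 - <<'E'
import cv2
from workcell import ctrl
from h import *
step(knob(1.55,1.2)-[0,0,12.6],36.8-np.degrees(1.2))
a=ctrl.get_image("side")["color"][:,:,::-1]
cv2.imwrite("pics/s9.png",cv2.resize(a[180:380,310:510],None,fx=3,fy=3,interpolation=2))
E
```

```text
t: 7.75
ee_pos: [542.8, -231.5, 169.1]
orientation: [-0.888, 1.607, -1.611]
ft_force: [3.4, -2.9, -3.0]
width: 31.6
d cm [-0.08 -0.03 -0.04] w [-0.003 -0.003 -0.   ] at [ 542.8 -231.5  169.1] F [ 3.4 -2.9 -3. ] wd 31.6 t 7.75 q6 0.14
```

View pics/s9.png

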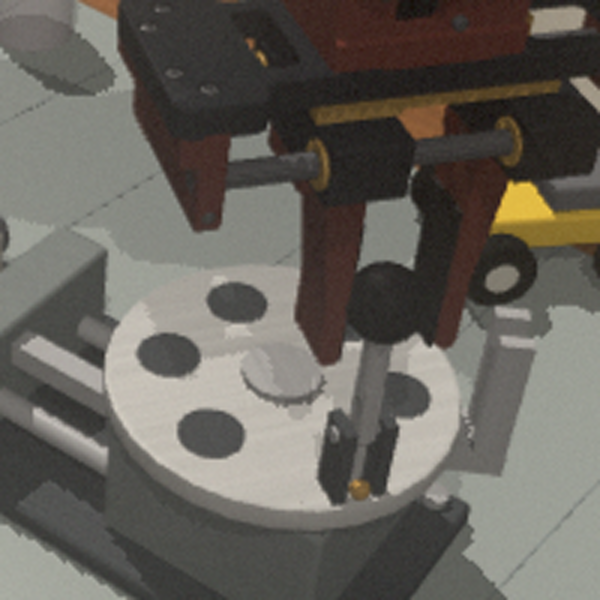

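The knob at (385,300) is between the fingers, the stem is upright, and the pushing pad is in contact. Continuing to 2.0 rad.

```bash
python3 -m jog '[[0.36,[-0.08,0,-0.64],[0,0.1,0]],[0.36,[-0.18,0,-1.25],[0,0.2,0]],[0.36,[-0.34,0,-1.85],[0,0.3,0]],[0.36,[-0.55,0,-2.43],[0,0.4,0]],[0.36,[-0.82,0,-2.99],[0,0.5,0]],[0.36,[-1.14,0,-3.5],[0,0.6,0]],[0.36,[-1.51,0,-3.99],[0,0.7,0]],[0.36,[-1.93,0,-4.45],[0,0.8,0]]]'; python3 - <<'E'
from h import *
step(knob(1.55,2.0)-[0,0,12.6],36.8-np.degrees(2.0))
E
python3 -m jog '[[0.36,[-0.02,0,-0.31],[0,0.05,0]],[0.36,[-0.04,0,-0.62],[0,0.1,0]],[0.36,[-0.05,0,-0.8],[0,0.12,0]],[0.36,[-0.05,0,-0.8],[0,0.12,0]]]';python3 - <<'E'
import cv2
from workcell import ctrl
from h import *
step(knob(1.55,2.1)-[0,0,12.6],36.8-np.degrees(2.1))
a=ctrl.get_image("side")["color"][:,:,::-1]
cv2.imwrite("pics/s10.png",cv2.resize(a[180:380,230:490],None,fx=3,fy=3,interpolation=2))
E
```

```text
t: 8.6
ee_pos: [514.6, -191.6, 169.0]
orientation: [-0.223, 2.108, -2.111]
ft_force: [1.1, -4.2, -1.4]
width: 31.6
d cm [-0.09 -0.04  0.04] w [-0.002 -0.002 -0.   ] at [ 514.6 -191.6  169. ] F [ 1.1 -4.2 -1.4] wd 31.6 t 8.6 q6 0.98
t: 9.0
ee_pos: [513.2, -183.2, 169.0]
orientation: [-0.102, 2.172, -2.174]
ft_force: [-0.1, -3.6, 0.2]
width: 32.3
d cm [-0.12 -0.04  0.28] w [-0.001 -0.019 -0.   ] at [ 513.2 -183.2  169. ] F [-0.1 -3.6  0.2] wd 32.3 t 9.0 q6 1.11
```

View pics/s10.png

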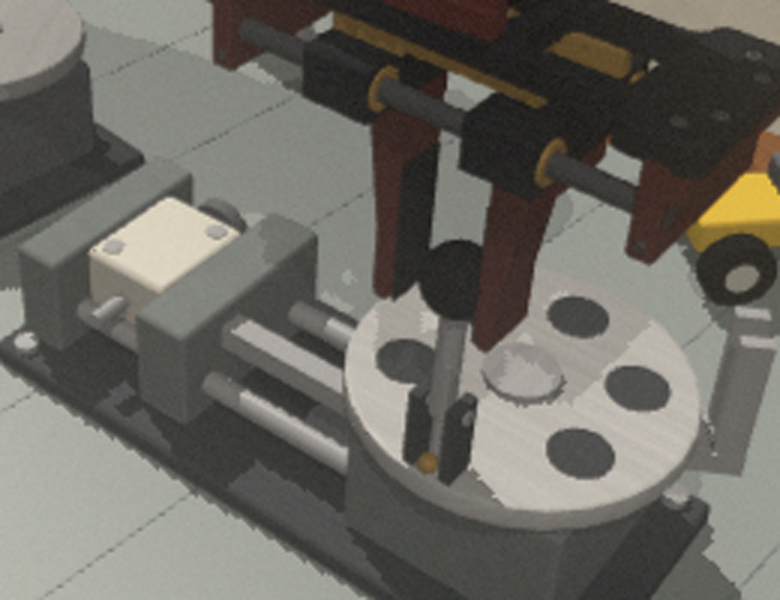

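The jaw is almost touching the gearbox. I'll press a few mm more until the force rises above the turning friction.

```bash
python3 -m jog '[[0.36,[-0.01,0,-0.15],[0,0.02,0]],[0.36,[-0.03,0,-0.3],[0,0.04,0]],[0.36,[-0.03,0,-0.3],[0,0.04,0]]]'; python3 -m jog '[[0.36,[-0.02,0,-0.2],[0,0.02,0]],[0.36,[-0.02,0,-0.2],[0,0.02,0]]]';python3 - <<'E'
import cv2
from workcell import ctrl
from h import *
step(knob(1.55,2.1)-[0,0,12.6],36.8-np.degrees(2.1))
a=ctrl.get_image("side")["color"][:,:,::-1]
cv2.imwrite("pics/s11.png",cv2.resize(a[180:380,230:490],None,fx=3,fy=3,interpolation=2))
E
```

```text
t: 9.35
ee_pos: [513.7, -181.7, 169.2]
orientation: [-0.056, 2.19, -2.198]
ft_force: [1.2, -12.3, -1.2]
width: 31.7
t: 9.55
ee_pos: [514.1, -180.7, 169.4]
orientation: [-0.034, 2.198, -2.209]
ft_force: [0.7, -15.8, -1.8]
width: 31.9
d cm [-0.04  0.    0.52] w [-0.005 -0.08  -0.002] at [ 514.1 -180.7  169.4] F [  0.7 -15.8  -1.8] wd 31.9 t 9.55 q6 1.18
```

View pics/s11.png

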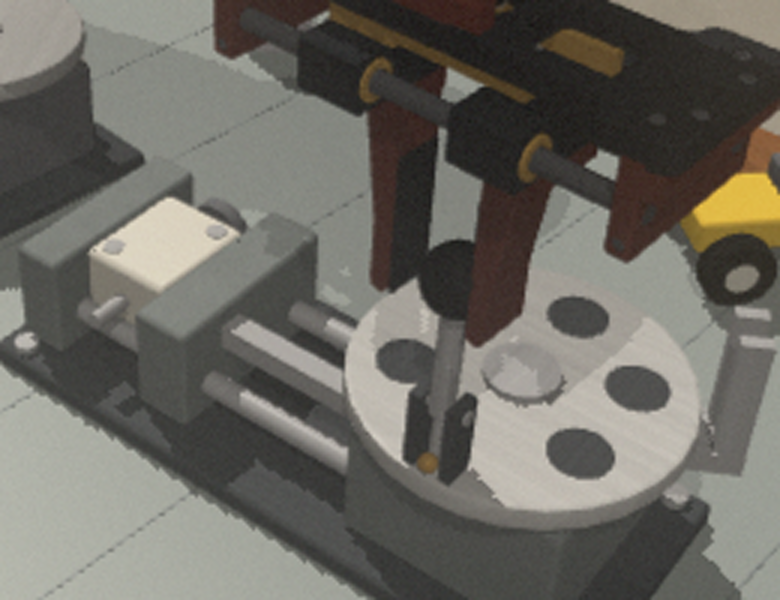

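The force is up to 16 N with no further jaw motion, so the wheel is at its stop. I'll back off and retreat straight up.

```bash
python3 -m jog '[[0.5,[0,0,0.4],[0,0,0]],[0.7,[0,0,0.6],[0,0,0]],[0.7,[0,0,0.6],[0,0,0]],[0.7,[0,0,0.6],[0,0,0]],[0.7,[0,-2,0.6],[0,0,0]],[0.7,[0,-5,0.6],[0,0,0]],[0.7,[0,-9,0.6],[0,0,0]],[0.7,[0,-12,0.6],[0,0,0]]]'; python3 -m jog '[[0.7,[0,-2,-3],[0,0,0]],[0.7,[0,-2,-6],[0,0,0]],[0.7,[4,-2,-8],[0,0,0]],[0.7,[8,-2,-10],[0,0,0]],[0.7,[8,-2,-10],[0,0,0]],[0.7,[8,-2,-10],[0,0,0]]]';python3 - <<'E'
import cv2
from workcell import ctrl
from h import *
step(knob(1.55,2.1),36.8-np.degrees(2.1))
im=ctrl.get_image("side");print((proj(im,[knob(1.55,2.1)])-[230,180])*3)
cv2.imwrite("pics/s12.png",cv2.resize(im["color"][180:380,230:490,::-1],None,fx=3,fy=3,interpolation=2))
im=ctrl.get_image("top");print((proj(im,[knob(1.55,2.1)])-[260,170])*3)
cv2.imwrite("pics/t12.png",cv2.resize(im["color"][170:310,260:500,::-1],None,fx=3,fy=3,interpolation=2))
E
```

```text
t: 10.4
ee_pos: [513.6, -183.5, 290.9]
orientation: [-0.035, 2.205, -2.205]
ft_force: [1.0, 0.8, -0.0]
width: 61.3
t: 11.0
ee_pos: [430.0, -86.0, 309.3]
orientation: [-0.035, 2.204, -2.204]
ft_force: [0.6, -0.5, 0.4]
width: 61.5
d cm [-8.11 12.74 10.26] w [-0.    -0.08  -0.001] at [430.  -86.  309.3] F [ 0.6 -0.5  0.4] wd 61.5 t 11.0 q6 1.31
[[459.22946102 281.57765612]]
[[548.13605311 292.51815647]]
```

View pics/s12.png

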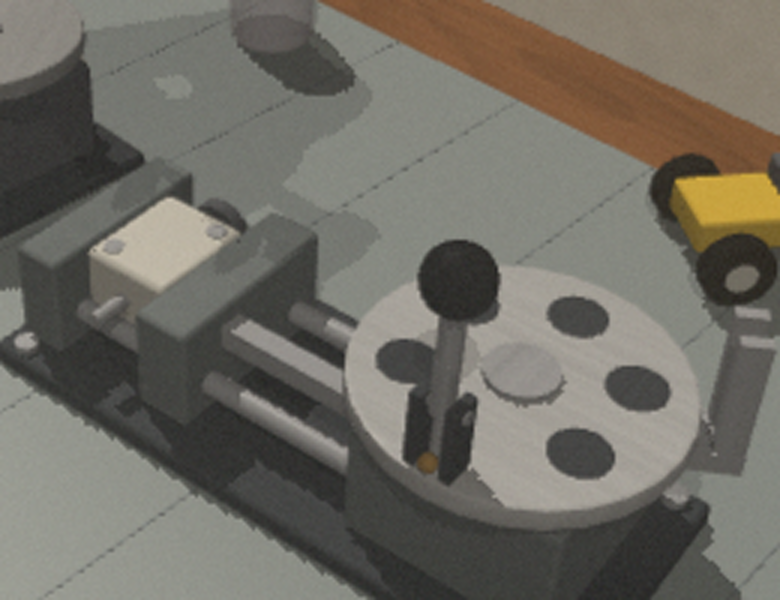

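View pics/t12.png

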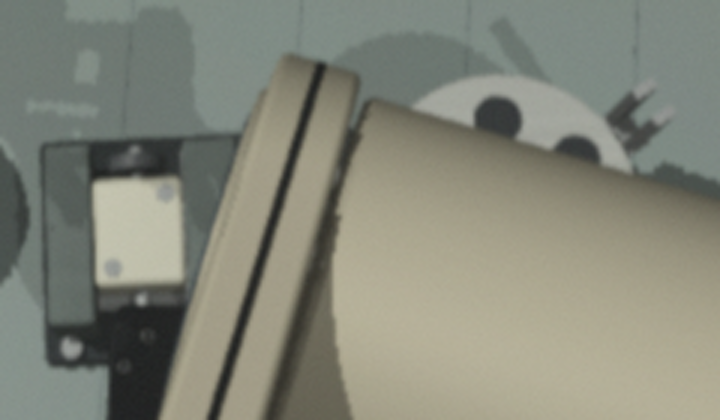

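The knob is at (458,281) in the side crop, and the model for crank 1.55 rad, wheel 2.1 rad predicts (459,282). The jaw touches the gearbox, and the gripper is clear of everything. Handing in.

```bash
python3 -c "
from workcell import ctrl
print(ctrl.close_job())"
```

```text
the job is handed in; nothing more can be done
None
```

The clamp is closed on the gearbox with the crank standing upright, and I handed the job in at about 11 s of the 42 s limit. The hand-in reported no verdict.

- **Lifting the crank:** I gripped the knob and lifted it along its arc. It slipped in the pads and stopped at about 1.38 rad. I pulled it further outward and let go, and it then stood at about 1.55 rad in its catch, with the wheel still parked.
- **Turning the wheel:** I caged the knob loosely and swept it clockwise with the tool turning along. At the end the force rose from about 4 N to 16 N with no further jaw movement, so the wheel was at its stop.
- **Last checks:** After I backed off, the side picture showed the knob within a pixel of where it should be for crank 1.55 rad and wheel 2.1 rad. The jaw was against the gearbox, the gripper was clear, and the force reading was about zero.
- **Not confirmed:** In the last top picture the arm hid the crank and part of the jaw, so the final crank and wheel angles rest on the side view alone. The gripper never went near the other handwheel, but I did not measure its angle.

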